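# Shift the roll winder from unwind into slow wind

### The arm

A 6-joint arm with a two-finger parallel gripper is mounted at the origin on the work surface. World frame = base frame: x ahead of the robot, y to its left, z up, the work surface at z = 0. Lengths are in m, angles in degrees, forces in N, time in s.
With the tool pointing down it reaches from about 0.4 to 0.825 m from the base axis. Payload 7 kg.
Tool frame: the origin (TCP) lies midway between the tips of the shut fingers; the grasp point (between the pads) lies 19 mm behind it; z points along the fingers, y is the direction in which the jaws open and shut (so a half turn about z gives the same grasp; the last joint's range is limited). The gripper opens to 88 mm and grips with 3 to 60 N. Pads are 19 mm wide; open, the fingers measure 130 mm over their backs; the gripper's body (78 mm by 193 mm) begins 47 mm behind the grasp point.
Start: joints at [-53.795, 20.546, 0.682, 0, -70.136, -16.507], TCP at [0.227, -0.635, 0.227] pointing down, gripper open.
Joint ranges: [-176.03, 176.03], [-82.01, 121.73], [-58.28, 71.71], [-173.87, 95.51], [-174.79, -0.11], [-173.66, 173.66]. Speed limits (degrees/s): [136.94, 136.94, 172.46, 180, 180, 180].

### API

Orientations are given as [roll, pitch, yaw] about the fixed x, y, z axes, in that order (R = Rz(yaw) Ry(pitch) Rx(roll)).
In Python, from plant import r gives the robot as it stands. The module is installed in compiled form; this text tells all that it offers.
- The arm moves only by the tool send_rows, never from a script. Its argument "motion" is a list of rows, each an object with "travel": the shift along the tool's x, y, z in m, a list of three; "spin": the turn about the tool's z in degrees. In form: [{"travel": [tx, ty, tz], "spin": spin}, ...]. A call has 1 to 5 rows; each row shifts and turns the pose as measured when the row begins, along the tool's axes as they then stand; what a row does not reach is not made up. A row lasts 1/12 s, in which the tool goes at most 41.7 mm and 7.16 degrees, less where a joint would pass 70% of its speed; a pose out of reach is approached as far as the arm can. A call is refused whole if a number of a shift passes 0.0417 or a number of a turn 7.16, either way. A call with a gripper value outside its range is refused whole. "gripper" is the gripper command: -1 is shut, 1 is fully open, values between are in proportion, set as the call begins (left out, the last holds). The fingers move at their own pace and stop on an object; "squeeze" is the grip in N (left out, the last holds). Time passes only in rows, so rows that do not move let the fingers close. It gives the time, the measured TCP pose, the force and the opening at its end, in the units of the state.
- r.get_state(): the state, without advancing time (a new reading comes with each control period).
- r.capture(name): name is "scene" or "top" or "wrist"; returns (picture, depth): 400x640x3 uint8, blue, green, red; 400x640 float32, m along the optical axis (not along the pixel's ray), 0 where there is no reading.
- r.get_calibration(name): a dict with "fov_y" (degrees; the focal length in pixels is half the picture's height over the tangent of half this angle, whatever the lens; pixels are square), "cx", "cy" (the principal point, pixels), "origin" and "orientation" of the camera in the world. Camera axes: x right, y down, z forward; pixel columns grow to the right and rows downward; lengths in m; the calibration is good to about 2 mm. A picture is of the moment at which its call begins: read the wrist's pose just before it. get_calibration takes no time and is no camera call; for the wrist camera it gives the pose at the moment of the call.
- r.close_job(): hands the job in, once; it reports no verdict.
Trained networks look in the newest picture that a camera, given by its name, has taken for a name from the list of things; names that differ only in an ending like _2 or _b are one class to them, and where a whole thing is asked for, a point or a joint stands for the part that bears it (a point fixed in the world has none). Each returns a list of dicts, best first, with "conf" (0 to 1); they miss things now and then, are a little off and sometimes report something else, mostly with a low value. They report only what shows in the picture. A call takes as long as a camera call.
- r.boxes_of(camera, target): "at" ([x, y, z] in m, in the coordinates of the camera as it stood for that picture, good to about 4 mm: the middle of the surface that is visible of it).
- r.pinpoint(camera, target): "at" ([x, y, z] in m, in the coordinates of the camera as it stood for that picture, good to about 4 mm: a listed point, or the origin of a listed thing).
The state is a dict: "time_s": time; "joints": joint angles; "qd": joint speeds; "joint_torque": joint torques, N m; "tcp_pos": TCP position; "eef_rot": TCP orientation; "contact_force": force on the tool from outside, world axes, zero at the start; "moment": the same for the moment, N m; "gripper_width": finger opening in m.
Only numpy, scipy, OpenCV 4.12 (cv2) and the standard library are available. Lean on these libraries where they do the work, as an engineer would, in place of code of your own. Each camera call takes 0.05 s, during which the arm holds its last target. There are 200 camera calls.

### The job

The roll winder is standing still in fast unwind, its gear lever in the slot with the red stud; shift it into slow wind, the slot with the green stud. Push the ball-topped lever through the H-shaped gate with the fingertips only, gently and without gripping the knob: out of the red slot to neutral, across, and fully home in the green slot, without running it into the blue or the yellow slot. Then leave the lever standing there, and leave everything else on the bench and the machine where it is.

Things in the scene. Friction and masses are not known exactly. Their poses are not given: they have to be found in the camera images.
- winder: Bench roll winder, fixed. Blue-grey gear case 180 x 160 mm, top 124 mm up; motor behind it (+x), roll of teal film on a shaft at its left (+y), all below 135 mm except gate and lever. Origin on the table under the gate's centre; +x away from the operator (robot), +y towards the roll, z up. Placed anywhere in 8 x 14 cm, yawed up to 0.3 rad. Columns: right (-y) unwind, left (+y) wind.
- gate_centre (a point): Centre of the H gate on top of its steel plate (124 mm in x, 94 mm in y, 146 mm above the table). H opening: columns at winder y -17 and +17 mm, each with a near (-x) and a far (+x) slot, joined by the neutral cross channel at x 0. The tongues between the columns are solid, 17 mm wide with round tips: the lever changes column only in neutral.
- lever: Gear lever: black ball knob, 33 mm diameter, on a 12 mm steel stem. Origin at the knob's centre, 176 mm from the pivot, which is 46 mm above the table under the gate centre (knob 222 mm above the table in neutral, about 214 mm in a slot). Home in a slot the knob is about 42 mm in x and 30 mm in y (winder axes) from the gate centre. Free space all round and above the knob.
- stem_at_gate (a point): Point on the lever's axis 100 mm from the pivot, at the plate's top: where the lever is in the gate. Home in a slot: about 24 mm in winder x and 17 mm in winder y from the centre; neutral: x within 3 mm of it.
- lever_fore (a joint): Lean of the lever along the slots, rad: positive far (+x of the winder), negative near (-x), 0 neutral, stops at -0.236 and +0.236. Stays where it is left (friction, about 3 N at the knob, no springs). To pass between the tongues it must be within about 0.03 of 0; the round tips guide it in from up to about 0.08.
- lever_across (a joint): Lean of the lever across the gate, rad: negative right (-y of the winder, unwind column), positive left (+y, wind column), stops at -0.171 and +0.171. It stays where it is left (about 2 N at the knob). A slot can be entered from about 0.145 to the stop at 0.171.
- stud_green: Green stud, 26 mm round with rim, 3.5 mm high, on the gate plate just beyond the end of its slot: slow wind, the wanted slot. In the left (wind, +y) column, at the near or the far end: 46 mm from the gate centre in winder x, 17 mm in y. Origin under its centre, on the plate. With the lever home in a slot, stem_at_gate is 22 mm short of the slot's stud, seen from above.
- stud_yellow: Yellow stud, same size: fast wind. At the other end of the left column from the green one. Not to be engaged.
- stud_red: Red stud, same size: fast unwind, always at the near end (-x) of the right column (-y). The lever starts in this slot.
- stud_blue: Blue stud, same size: slow unwind, at the far end (+x) of the right column, straight on from the red slot past neutral. Not to be engaged.
- core: Bystander: open cardboard tube standing on the winder's bed plate in front of the roll, 44 mm diameter, 90 mm high. Origin under its centre.
- bobbin: Bystander: small aluminium bobbin, 21 mm diameter, 9 mm high, lying on the right front corner of the gear case (66 mm in -x and 52 mm in -y of the winder's origin, 124 mm up). Origin under its centre.
- cone_navy: Bystander: cone of navy thread standing on the table right of the winder, 72 mm diameter, 130 mm high. Origin under its centre.
- cone_orange: Bystander: cone of orange thread standing on the table left of the winder, 72 mm diameter, 130 mm high. Origin under its centre.
- tape: Bystander: roll of brown packing tape lying flat, 90 mm diameter, 48 mm high. Origin under its centre.
- spray: Bystander: white bottle with a blue cap, 60 mm diameter, 170 mm high. Origin under its centre.
- cap_frame: Bystander: round steel cap frame, 132 mm diameter, 55 mm high, with two upright clip levers to 81 mm. Origin under the centre of the ring.
- snips: Bystander: red-handled thread snips lying flat, 115 mm long. Origin under the middle.

How it is judged:
By the outcome, as a careful person would: the job done as asked, in the order asked, and still so for the second after the job is handed in, with the robot touching nothing.
It also fails if it takes over 54 s, if anything falls off the work surface, if the arm or the gripper's body presses on something with over 40 N, if the wrist force passes 120 N, or if a joint passes its speed limit or range.

## Working session

There is one attempt and no reset: what is moved stays moved. The work goes in short steps, Python scripts to look and compute and a tool call to move; the robot and the scene stay as the last step left them, time stands still between calls to the robot, and variables do not carry over. Pictures are saved under pics/ and viewed, about 8 in all and at most 12, crops included, and the job is handed in when it is done.

Besides the shell and the picture viewer there is one more tool, called after "Emit:" as name(argument=value, ...) on one line, values as JSON. send_rows: Moves the arm, as the interface text tells. Its arguments: {"type":"object","properties":{"motion":{"type":"array"},"gripper":{"type":"number"},"squeeze":{"type":"number"}},"required":["motion"]}

```bash
mkdir -p pics; cat > h.py <<'E'
from plant import r
import numpy as np, cv2
from scipy.spatial.transform import Rotation as R
def T(c):
    k=r.get_calibration(c); o=np.array(k['orientation'])
    M=o if o.shape==(3,3) else R.from_euler('xyz',o,degrees=True).as_matrix()
    return M,np.array(k['origin']),k
def find(c,n,f='pinpoint',cal=None):
    M,o,k=cal or T(c)
    return [(round(d['conf'],2),np.round(M@np.array(d['at'])+o,4).tolist()) for d in getattr(r,f)(c,n)[:2]]
E
python3 - <<'E'
from h import *
print(r.get_state())
for c in ('top','scene'):
    p,d=r.capture(c); cv2.imwrite(f'pics/{c}0.png',p); print(c,r.get_calibration(c))
    for n in ['winder','gate_centre','lever','stem_at_gate','stud_green','stud_yellow','stud_red','stud_blue','bobbin','core','spray']: print(n,find(c,n))
E
```

```text
{'time_s': 0.0, 'joints': array([-5.37943408e+01,  2.05917070e+01,  6.31797228e-01, -2.04609056e-02,
       -7.01362764e+01, -1.65039293e+01]), 'qd': array([ 0.04554473, -0.08864788,  0.00954387, -0.02554626,  0.0456937 ,
       -0.07685858]), 'joint_torque': array([ 1.57056500e-03, -5.82719922e+01,  2.93049037e+01,  6.99721187e+00,
        6.69759684e-03, -1.57079594e-04]), 'tcp_pos': array([ 0.22732352, -0.63502642,  0.22560354]), 'eef_rot': array([ 1.79902312e+02, -8.88547064e-03, -1.60305231e+02]), 'contact_force': array([ 0.33663187, -1.36660445,  0.30141752]), 'moment': array([ 0.02970376, -0.01673967, -0.09178538]), 'gripper_width': 0.08746153618312669}
top {'fov_y': 53.40650652023139, 'cx': 316.5851696805277, 'cy': 199.4909613306017, 'origin': array([0.37308908, 0.06695199, 1.38001686]), 'orientation': array([-175.69764918,   -0.70203342,  -90.08348765])}
winder [(0.74, [0.5664, -0.077, -0.0004]), (0.42, [0.4322, 0.5227, 0.001])]
gate_centre [(0.73, [0.6016, 0.4434, 0.0008]), (0.69, [0.5637, -0.0803, 0.1449])]
lever [(0.42, [0.5278, -0.0998, 0.2218]), (0.15, [0.5228, -0.0875,
[... 474 characters left out ...]
scene {'fov_y': 44.97820003359206, 'cx': 317.09340890920896, 'cy': 195.78857146400827, 'origin': array([1.23016809, 1.02034615, 1.1357101 ]), 'orientation': array([-129.33688874,    0.26192271,  141.29408897])}
winder [(0.95, [0.5678, -0.0742, -0.004])]
gate_centre [(0.78, [0.5649, -0.076, 0.1431]), (0.72, [0.5445, -0.3829, 0.0])]
lever [(0.68, [0.5207, -0.0956, 0.2195])]
stem_at_gate [(0.6, [0.5403, -0.0913, 0.1403])]
stud_green [(0.57, [0.6162, -0.0671, 0.1437])]
stud_yellow [(0.51, [0.5208, -0.0543, 0.1449])]
stud_red [(0.46, [0.5241, -0.0961, 0.2111])]
stud_blue [(0.41, [0.6116, -0.0969, 0.1458])]
bobbin []
core [(0.79, [0.5059, 0.1099, 0.0091])]
spray [(0.9, [0.6852, -0.3906, -0.0034])]
```

```bash
python3 - <<'E'
from h import *
a=cv2.imread('pics/top0.png'); b=cv2.imread('pics/scene0.png')
M,o,k=T('top'); f=200/np.tan(np.radians(k['fov_y']/2))
q=M.T@(np.array([.565,-.077,.146])-o); u=int(k['cx']+f*q[0]/q[2]); v=int(k['cy']+f*q[1]/q[2]); print(u,v)
cv2.imwrite('pics/t1.png',np.hstack([cv2.resize(a[max(0,v-60):v+60,u-60:u+60],(480,480),interpolation=2),cv2.resize(a,(320,480))]))
cv2.imwrite('pics/t1.png',cv2.resize(a[max(0,v-60):v+60,u-80:u+80],(800,600),interpolation=2))
cv2.imwrite('pics/both.png',np.vstack([cv2.resize(a,(480,300)),cv2.resize(b,(480,300))]))
E
```

```text
357 167
```

View pics/t1.png

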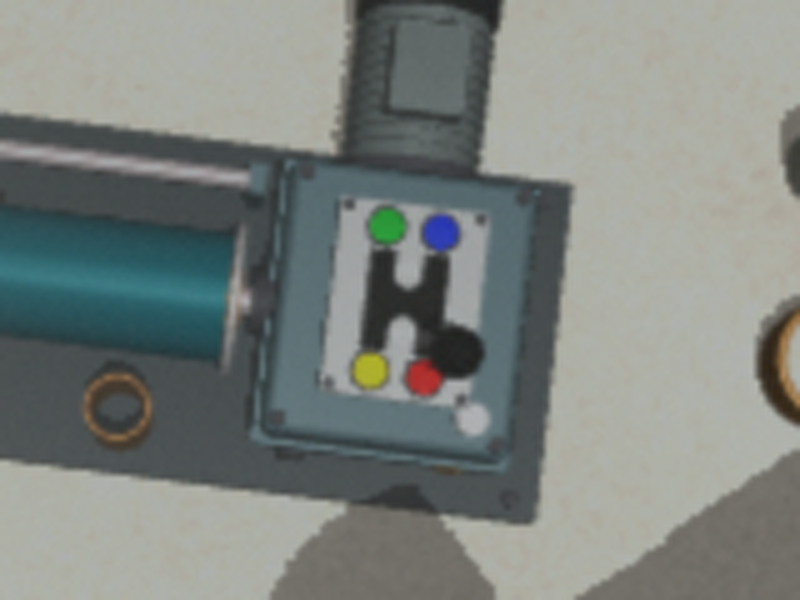

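View pics/both.png

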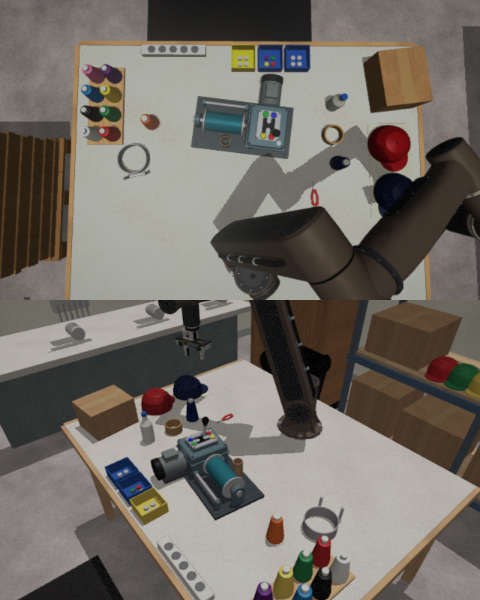

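The view shows green at far left and red at near right, with the knob over red (crop px 455,350). The route is therefore +x, then +y, then +x again in the winder frame. I'll refine that frame from the stud blobs while I turn the tool.

Emit:
send_rows(motion=[{"travel": [0,0,-0.02],"spin": 6.7},{"travel": [0,0,-0.02],"spin": 6.7},{"travel": [0,0,-0.02],"spin": 6.7},{"travel": [0,0,0],"spin": 6.0}], gripper=-1, squeeze=20)

```text
time_s: 1.53
tcp_pos: [0.2269, -0.6347, 0.287]
eef_rot: [179.8, -0.2, 172.7]
contact_force: [-1.0, -0.7, 1.0]
gripper_width: 0.0664
```

```bash
cat >> h.py <<'E'
def studs(c='top',z=.1495):
    p,_=r.capture(c); M,o,k=T(c); f=200/np.tan(np.radians(k['fov_y']/2)); h=cv2.cvtColor(p,cv2.COLOR_BGR2HSV); out={}
    for n,lo,hi in [('red',0,6),('yellow',22,35),('green',50,75),('blue',112,130)]:
        m=cv2.inRange(h,(lo,130,70),(hi,255,255)); N,L,S,C=cv2.connectedComponentsWithStats(m)
        for i in range(1,N):
            if S[i,4]<6: continue
            w=M@np.array([(C[i,0]-k['cx'])/f,(C[i,1]-k['cy'])/f,1]); w=o+w*(z-o[2])/w[2]
            if abs(w[0]-.565)<.08 and abs(w[1]+.077)<.06: out.setdefault(n,[]).append((S[i,4],np.round(w[:2],4).tolist()))
    return out,p
E
python3 - <<'E'
from h import *
print(studs()[0]); print(studs('scene')[0]); s=r.get_state(); print(s['tcp_pos'],s['eef_rot'],s['gripper_width'])
E
```

```text
{'red': [(np.int32(34), [0.5198, -0.088])], 'yellow': [(np.int32(32), [0.525, -0.0541])], 'green': [(np.int32(35), [0.6155, -0.0658])], 'blue': [(np.int32(34), [0.6118, -0.0995])]}
{'red': [(np.int32(13), [0.5208, -0.0838])], 'yellow': [(np.int32(19), [0.526, -0.0495])], 'green': [(np.int32(17), [0.6155, -0.0602])], 'blue': [(np.int32(21), [0.6112, -0.0952])]}
[ 0.22674854 -0.63335515  0.28328875] [179.57970155  -0.25089681 172.95613709] 0.058391299199117674
```

Emit:
send_rows(motion=[{"travel": [-0.012,0.04,0],"spin": 0},{"travel": [-0.012,0.04,0],"spin": 0},{"travel": [-0.012,0.04,0],"spin": 0},{"travel": [-0.012,0.04,0],"spin": 0},{"travel": [-0.012,0.04,0],"spin": 0}])

```text
time_s: 2.05
tcp_pos: [0.306, -0.4422, 0.2759]
eef_rot: [179.2, -0.8, 173.7]
contact_force: [0.9, 0.3, 0.1]
gripper_width: 0.0251
```

Emit:
send_rows(motion=[{"travel": [-0.012,0.04,0],"spin": 0},{"travel": [-0.012,0.04,0],"spin": 0},{"travel": [-0.012,0.04,0],"spin": 0},{"travel": [-0.012,0.04,0],"spin": 0},{"travel": [-0.012,0.04,0],"spin": 0}])

```text
time_s: 2.47
tcp_pos: [0.3816, -0.2481, 0.2744]
eef_rot: [179.0, -1.0, 174.9]
contact_force: [2.5, -0.7, -0.7]
gripper_width: 0.0005
```

```bash
cat >> h.py <<'E'
G=np.array([.568,-.0755]); Y=-7.2; W=np.array([[np.cos(np.radians(Y)),-np.sin(np.radians(Y))],[np.sin(np.radians(Y)),np.cos(np.radians(Y))]])
def tow(p): return np.round((np.array(p)[:2]-G)@W*1000,1)
def st():
    s=r.get_state(); print('t',round(s['time_s'],2),'wxy mm',tow(s['tcp_pos']),'z',s['tcp_pos'][2].round(4),'rot',s['eef_rot'].round(1),'F',(s['contact_force']).round(1),'w',round(s['gripper_width'],4))
E
python3 -c "
from h import *
st()"
```

```text
t 2.47 wxy mm [-163.3 -194.6] z 0.2744 rot [179.   -1.  174.9] F [ 2.5 -0.7 -0.7] w 0.0005
```

Emit:
send_rows(motion=[{"travel": [-0.013,0.036,0],"spin": 1},{"travel": [-0.013,0.036,0],"spin": 1},{"travel": [-0.013,0.036,0],"spin": 0},{"travel": [-0.01,0.03,0],"spin": 0},{"travel": [-0.005,0.01,0],"spin": 0}])

```text
time_s: 2.88
tcp_pos: [0.4507, -0.0945, 0.274]
eef_rot: [178.9, -1.1, 174.4]
contact_force: [0.3, 0.5, 0.4]
gripper_width: 0.0004
```

```bash
python3 - <<'E'
from h import *
st()
for c in ('wrist','top','scene'):
    p,d=r.capture(c); cv2.imwrite(f'pics/{c}1.png',p); cal=T(c)
    for n in ['lever','stem_at_gate']: print(c,n,[(a,tow(b),b[2]) for a,b in find(c,n,cal=cal)])
st()
E
```

```text
t 2.88 wxy mm [-114.   -33.6] z 0.274 rot [178.9  -1.1 174.4] F [0.3 0.5 0.4] w 0.0004
wrist lever [(0.42, array([-37.6, -26. ]), 0.2145)]
wrist stem_at_gate []
top lever []
top stem_at_gate []
scene lever [(0.47, array([-39.7, -27.4]), 0.2136)]
scene stem_at_gate [(0.6, array([-41.3, -28.8]), 0.2174), (0.5, array([-26.4, -20.8]), 0.1412)]
t 3.33 wxy mm [-114.6  -37.9] z 0.2745 rot [178.9  -1.1 173.9] F [0.1 0.4 0.4] w 0.0007
```

View pics/wrist1.png

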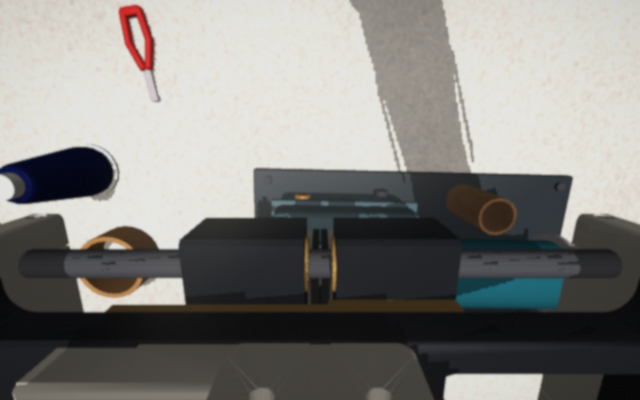

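Emit:
send_rows(motion=[{"travel": [-0.005,0.004,0.025],"spin": 0.5},{"travel": [-0.005,0.004,0.025],"spin": 0.5},{"travel": [-0.005,0.0,0.02],"spin": 0},{"travel": [-0.005,0.0,0.005],"spin": 0}])

```text
time_s: 3.67
tcp_pos: [0.4702, -0.0944, 0.2002]
eef_rot: [178.8, -0.6, 172.7]
contact_force: [0.2, 0.0, -1.0]
gripper_width: 0.0008
```

```bash
python3 - <<'E'
from h import *
st()
p,d=r.capture('scene'); cv2.imwrite('pics/s2.png',p)
M,o,k=T('scene'); f=200/np.tan(np.radians(k['fov_y']/2)); q=M.T@(np.array([.54,-.08,.2])-o); u=int(k['cx']+f*q[0]/q[2]); v=int(k['cy']+f*q[1]/q[2]); print(u,v)
cv2.imwrite('pics/s2c.png',cv2.resize(p[v-50:v+40,u-60:u+60],(720,540),interpolation=2)); print(st())
E
```

```text
t 3.67 wxy mm [-94.7 -31.1] z 0.2002 rot [178.8  -0.6 172.7] F [ 0.2  0.  -1. ] w 0.0008
273 167
t 3.72 wxy mm [-93.6 -31.1] z 0.2005 rot [178.9  -0.6 172.7] F [ 1.  -0.3 -0.9] w 0.0006
None
```

View pics/s2c.png

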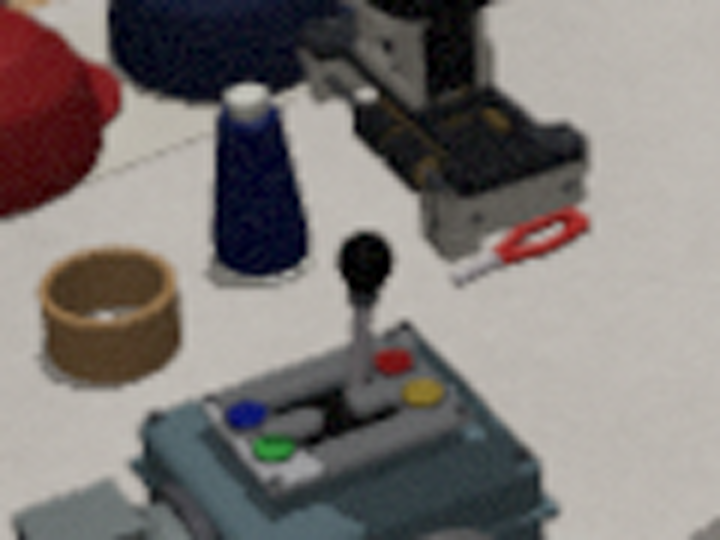

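```bash
python3 - <<'E'
from h import *
p,d=r.capture('scene'); M,o,k=T('scene'); f=200/np.tan(np.radians(k['fov_y']/2))
v,u=np.mgrid[:400,:640]; P=np.stack([(u-k['cx'])/f*d,(v-k['cy'])/f*d,d],-1)@M.T+o
w=(P[...,:2]-G)@W*1000; ok=(d>0)&(abs(w[...,0]+70)<90)&(abs(w[...,1]+30)<110)&(P[...,2]>.19)
for z in np.arange(.19,.36,.015):
    m=ok&(abs(P[...,2]-z-.0075)<.0075)
    if m.sum(): 
        a=w[m]; kn=a[(a[:,0]>-65)]; fi=a[a[:,0]<=-65]
        print(round(z,3),'knob',kn.min(0).round(),kn.max(0).round() if len(kn) else '',len(kn)) if len(kn) else 0
        if len(fi): print('   fing',fi.min(0).round(),fi.max(0).round(),len(fi))
q=M.T@(np.r_[r.get_state()['tcp_pos']]-o); uu,vv=k['cx']+f*q[0]/q[2],k['cy']+f*q[1]/q[2]; print('crop px tcp',(uu-213)*6,(vv-117)*6)
E
```

```text
0.19 knob [-45. -30.] [-27. -11.] 19
   fing [-105.  -34.] [-86. -12.] 7
0.205 knob [-54. -30.] [-25.  -8.] 30
   fing [-103.  -40.] [-82.  -9.] 29
0.22 knob [-56. -35.] [-26.  -9.] 48
   fing [-88. -44.] [-83. -15.] 16
   fing [-86. -37.] [-82. -11.] 12
   fing [ -91. -114.] [ -91. -114.] 1
0.265 knob [ -65. -120.] [-54.  61.] 64
   fing [-133. -118.] [-67.  60.] 79
0.28 knob [ -65. -126.] [-53.  62.] 94
   fing [-134. -117.] [-65.  66.] 156
0.295 knob [ -65. -130.] [-52.  66.] 56
   fing [-134. -134.] [-65.  67.] 282
0.31 knob [-64.  47.] [-56.  64.] 8
   fing [-131.  -87.] [-66.  69.] 188
   fing [-120.  -78.] [-70. -11.] 77
0.34 knob [-57. -68.] [-55. -24.] 2
   fing [-114.  -35.] [-71. -13.] 49
0.355 knob [-65. -86.] [-54.  -9.] 55
   fing [-131.  -74.] [-66.   6.] 31
crop px tcp 445.28599651674836 242.274067215777
```

Emit:
send_rows(motion=[{"travel": [-0.012,0,0],"spin": 0},{"travel": [-0.008,0,0],"spin": 0},{"travel": [-0.004,0,0],"spin": 0}])

```text
time_s: 4.02
tcp_pos: [0.4979, -0.0989, 0.2054]
eef_rot: [178.9, -0.3, 172.7]
contact_force: [-0.8, 0.5, 1.6]
gripper_width: 0.0007
```

```bash
python3 -c "
from h import *
st()"
```

```text
t 4.02 wxy mm [-66.6 -32. ] z 0.2054 rot [178.9  -0.3 172.7] F [-0.8  0.5  1.6] w 0.0007
```

Emit:
send_rows(motion=[{"travel": [-0.003,0,0.004],"spin": 0}])

```text
time_s: 4.1
tcp_pos: [0.502, -0.0994, 0.2027]
eef_rot: [178.9, -0.2, 172.7]
contact_force: [-5.0, 0.9, 3.8]
gripper_width: 0.0007
```

Emit:
send_rows(motion=[{"travel": [-0.003,0,0],"spin": 0}])

```text
time_s: 4.18
tcp_pos: [0.5046, -0.0999, 0.2025]
eef_rot: [178.9, -0.3, 172.6]
contact_force: [-3.9, 1.1, 0.0]
gripper_width: 0.0003
```

Emit:
send_rows(motion=[{"travel": [-0.003,0,0],"spin": 0}])

```text
time_s: 4.27
tcp_pos: [0.5074, -0.1003, 0.2026]
eef_rot: [178.9, -0.4, 172.6]
contact_force: [-3.4, 0.2, 2.2]
gripper_width: 0.0005
```

```bash
cat > look.py <<'E'
from h import *
st()
p,d=r.capture('scene'); M,o,k=T('scene')
for n in ['lever','stem_at_gate']: print(n,[(a,tow(b),b[2]) for a,b in find('scene',n,cal=(M,o,k))])
f=200/np.tan(np.radians(k['fov_y']/2)); h=cv2.cvtColor(p,cv2.COLOR_BGR2HSV)
v,u=np.mgrid[:400,:640]; P=np.stack([(u-k['cx'])/f*d,(v-k['cy'])/f*d,d],-1)@M.T+o
w=(P[...,:2]-G)@W*1000; t=r.get_state()['tcp_pos']; tw=tow(t)
ok=(d>0)&(abs(w[...,0])<65)&(abs(w[...,1])<55)&(P[...,2]>.203)&(P[...,2]<.24)
ok&=~((abs(w[...,0]-tw[0])<13)&(abs(w[...,1]-tw[1])<24))
ok&=~((abs(w[...,0])<12)&(w[...,1]>100))
if ok.sum()>15:
    from scipy.optimize import least_squares
    A=np.c_[w[ok],P[ok][:,2]*1000]
    s=least_squares(lambda c:np.linalg.norm(A-np.r_[c[:2],np.sqrt(max(176**2-c[0]**2-c[1]**2,1))+46],axis=1)-16.5,A.mean(0)[:2],loss='soft_l1').x
    print('knob fit',s.round(1),ok.sum())
E
python3 look.py
```

```text
t 4.27 wxy mm [-57.  -32.2] z 0.2026 rot [178.9  -0.4 172.6] F [-3.4  0.2  2.2] w 0.0005
lever [(0.56, array([-36.8, -26.9]), 0.2154)]
stem_at_gate [(0.63, array([-23.5, -18.8]), 0.1436), (0.28, array([-3.4, -2.1]), 0.1436)]
knob fit [-33.6 -27.3] 81
```

Emit:
send_rows(motion=[{"travel": [-0.005,0,0],"spin": 0},{"travel": [-0.005,0,0],"spin": 0},{"travel": [-0.005,0,0],"spin": 0},{"travel": [-0.004,0,0],"spin": 0},{"travel": [-0.003,0,0],"spin": 0}])

```text
time_s: 4.83
tcp_pos: [0.5293, -0.1034, 0.203]
eef_rot: [178.9, -0.4, 172.7]
contact_force: [-3.1, 0.5, 1.8]
gripper_width: 0.0
```

```bash
python3 look.py
```

```text
t 4.83 wxy mm [-34.9 -32.5] z 0.203 rot [178.9  -0.4 172.7] F [-3.1  0.5  1.8] w 0.0
lever [(0.61, array([-12.1, -29.8]), 0.2171)]
stem_at_gate [(0.77, array([ -6.9, -20.2]), 0.1462)]
knob fit [-11.6 -27.9] 82
```

Emit:
send_rows(motion=[{"travel": [-0.004,0,0],"spin": 0},{"travel": [-0.003,0,0],"spin": 0},{"travel": [-0.003,0,0],"spin": 0}])

```text
time_s: 5.23
tcp_pos: [0.5392, -0.1047, 0.2029]
eef_rot: [178.9, -0.4, 172.7]
contact_force: [-3.2, 0.6, 1.5]
gripper_width: 0.0004
```

```bash
python3 look.py; python3 - <<'E'
from h import *
p=cv2.imread('pics/s2.png'); p,_=r.capture('scene'); cv2.imwrite('pics/s3c.png',cv2.resize(p[127:207,213:333],(720,480),interpolation=2))
E
```

```text
t 5.23 wxy mm [-24.9 -32.6] z 0.2029 rot [178.9  -0.4 172.7] F [-3.2  0.6  1.5] w 0.0004
lever [(0.63, array([ -0.8, -24.7]), 0.2169)]
stem_at_gate [(0.7, array([ -0.2, -19.2]), 0.1458)]
knob fit [ -1.2 -27.2] 82
```

View pics/s3c.png

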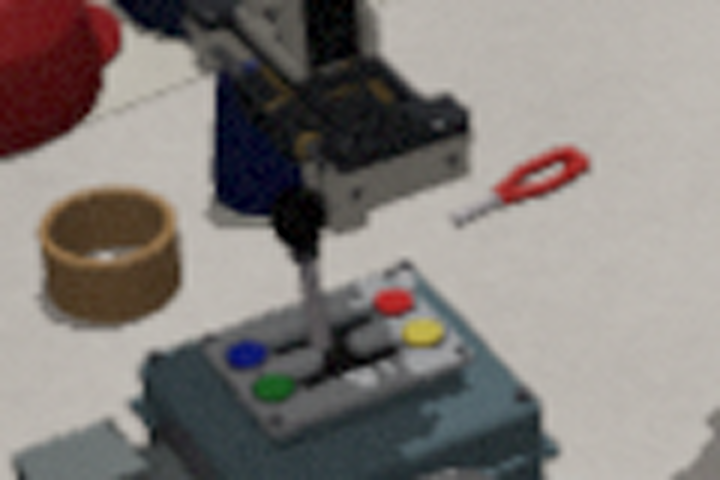

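The fit puts the knob at about (-1, -28) mm, so the lever is in neutral. Next I'll go round to its right side.

Emit:
send_rows(motion=[{"travel": [0.01,0,0],"spin": 0},{"travel": [0.008,0,0],"spin": 0},{"travel": [0.002,-0.02,0],"spin": 0},{"travel": [0,-0.02,0],"spin": 0},{"travel": [0,-0.015,0],"spin": 0}])

```text
time_s: 5.85
tcp_pos: [0.5107, -0.1548, 0.2019]
eef_rot: [178.8, -0.1, 172.9]
contact_force: [0.0, 0.6, 0.6]
gripper_width: 0.0007
```

```bash
python3 look.py
```

```text
t 5.85 wxy mm [-46.9 -85.9] z 0.2019 rot [ 1.788e+02 -1.000e-01  1.729e+02] F [0.  0.6 0.6] w 0.0007
lever [(0.57, array([ -1.9, -28.9]), 0.2168), (0.41, array([-4.6,  0.5]), 0.1457)]
stem_at_gate [(0.63, array([ -4.9, -18.8]), 0.1445)]
knob fit [ -0.5 -28.1] 83
```

Emit:
send_rows(motion=[{"travel": [-0.016,0,0],"spin": 0},{"travel": [-0.014,0,0],"spin": 0},{"travel": [-0.01,0,0],"spin": 0},{"travel": [-0.004,0,0],"spin": 0}])

```text
time_s: 6.33
tcp_pos: [0.5548, -0.1582, 0.2029]
eef_rot: [178.7, 0.0, 172.7]
contact_force: [0.0, 0.1, 0.1]
gripper_width: 0.0006
```

```bash
python3 look.py
```

```text
t 6.33 wxy mm [ -2.7 -83.7] z 0.2029 rot [178.7   0.  172.7] F [0.  0.1 0.1] w 0.0006
lever [(0.7, array([ -1.4, -25.8]), 0.2176)]
stem_at_gate [(0.73, array([ -0.2, -17.8]), 0.1427)]
knob fit [ -1.1 -28.4] 86
```

Emit:
send_rows(motion=[{"travel": [-0.001,0.01,0],"spin": 0},{"travel": [-0.001,0.007,0],"spin": 0},{"travel": [0,0.005,0],"spin": 0},{"travel": [0,0.005,0],"spin": 0},{"travel": [0,0.005,0],"spin": 0}])

```text
time_s: 6.9
tcp_pos: [0.5583, -0.1248, 0.2042]
eef_rot: [178.7, 0.0, 172.7]
contact_force: [-0.8, -2.4, 2.5]
gripper_width: 0.0007
```

```bash
python3 look.py
```

```text
t 6.9 wxy mm [ -3.5 -50.1] z 0.2042 rot [178.7   0.  172.7] F [-0.8 -2.4  2.5] w 0.0007
lever [(0.64, array([ -1.2, -17.8]), 0.2173)]
stem_at_gate [(0.73, array([-51.9,  15. ]), 0.1436), (0.62, array([ -0.9, -13.5]), 0.1457)]
knob fit [ -0.7 -17.6] 73
```

Emit:
send_rows(motion=[{"travel": [0,0.005,0],"spin": 0},{"travel": [0,0.005,0],"spin": 0},{"travel": [0,0.005,0.001],"spin": 0},{"travel": [0,0.005,0],"spin": 0},{"travel": [0,0.005,0],"spin": 0}])

```text
time_s: 7.47
tcp_pos: [0.5614, -0.0993, 0.2039]
eef_rot: [178.8, 0.0, 172.6]
contact_force: [-0.2, -2.7, 2.3]
gripper_width: -0.0001
```

```bash
python3 look.py
```

```text
t 7.47 wxy mm [ -3.5 -24.5] z 0.2039 rot [178.8   0.  172.6] F [-0.2 -2.7  2.3] w -0.0001
lever [(0.56, array([-1.3,  3.4]), 0.2188)]
stem_at_gate []
knob fit [-1.1  7.6] 66
```

Emit:
send_rows(motion=[{"travel": [0,0.005,0],"spin": 0},{"travel": [0,0.005,0],"spin": 0},{"travel": [0,0.004,0],"spin": 0},{"travel": [0,0.003,0],"spin": 0}])

```text
time_s: 7.95
tcp_pos: [0.5632, -0.0812, 0.2033]
eef_rot: [178.7, -0.1, 172.6]
contact_force: [0.5, -2.7, -0.6]
gripper_width: 0.0003
```

Emit:
send_rows(motion=[{"travel": [0,0.0025,0],"spin": 0}])

```text
time_s: 8.03
tcp_pos: [0.5635, -0.0783, 0.2032]
eef_rot: [178.7, -0.1, 172.6]
contact_force: [-0.2, -2.3, -0.2]
gripper_width: 0.0006
```

```bash
python3 look.py
```

```text
t 8.03 wxy mm [-4.1 -3.4] z 0.2032 rot [ 1.787e+02 -1.000e-01  1.726e+02] F [-0.2 -2.3 -0.2] w 0.0006
lever [(0.7, array([-0.9, 27.6]), 0.2162)]
stem_at_gate [(0.68, array([-0.9, 13.1]), 0.1456)]
knob fit [-0.9 29. ] 67
```

Emit:
send_rows(motion=[{"travel": [0,0.0015,0],"spin": 0}])

```text
time_s: 8.27
tcp_pos: [0.5637, -0.0768, 0.2032]
eef_rot: [178.7, -0.1, 172.6]
contact_force: [-0.2, -3.0, -0.4]
gripper_width: 0.0006
```

Emit:
send_rows(motion=[{"travel": [0,0.0015,0],"spin": 0}])

```text
time_s: 8.35
tcp_pos: [0.5636, -0.0757, 0.2031]
eef_rot: [178.8, -0.1, 172.6]
contact_force: [0.2, -5.7, -1.3]
gripper_width: 0.0003
```

```bash
python3 look.py
```

```text
t 8.35 wxy mm [-4.3 -0.8] z 0.2031 rot [ 1.788e+02 -1.000e-01  1.726e+02] F [ 0.2 -5.7 -1.3] w 0.0003
lever [(0.41, array([-0.4, 33.1]), 0.2166), (0.36, array([-48.5,  17.6]), 0.1426)]
stem_at_gate [(0.67, array([-2.4, 16.7]), 0.1459), (0.55, array([-260.9, -259.5]), -0.0038)]
knob fit [-0.4 30.9] 66
```

The force rise shows the lever has reached the wind-column stop. I'll back off and go behind it.

Emit:
send_rows(motion=[{"travel": [0,-0.01,0],"spin": 0},{"travel": [0,-0.005,0],"spin": 0},{"travel": [0.016,0,0],"spin": 0},{"travel": [0.016,0,0],"spin": 0},{"travel": [0.008,0,0],"spin": 0}])

```text
time_s: 8.92
tcp_pos: [0.5226, -0.0866, 0.2021]
eef_rot: [178.6, -0.1, 172.6]
contact_force: [0.4, -0.7, 0.3]
gripper_width: 0.0005
```

```bash
python3 look.py
```

```text
t 8.92 wxy mm [-43.6 -16.7] z 0.2021 rot [ 1.786e+02 -1.000e-01  1.726e+02] F [ 0.4 -0.7  0.3] w 0.0005
lever [(0.47, array([-2.7, 31.1]), 0.2155)]
stem_at_gate [(0.66, array([-260.7, -262.2]), -0.0029), (0.48, array([-1. , 13.6]), 0.144)]
knob fit [-0.3 31.1] 81
```

Emit:
send_rows(motion=[{"travel": [0,0.016,0],"spin": 0},{"travel": [0,0.016,0],"spin": 0},{"travel": [0,0.012,0],"spin": 0},{"travel": [0,0.004,0],"spin": 0}])

```text
time_s: 9.4
tcp_pos: [0.5333, -0.0381, 0.2046]
eef_rot: [178.6, 0.1, 172.5]
contact_force: [-0.2, 0.2, -0.5]
gripper_width: 0.0001
```

Emit:
send_rows(motion=[{"travel": [-0.008,0,0],"spin": 0},{"travel": [-0.006,0,0],"spin": 0},{"travel": [-0.005,0,0],"spin": 0},{"travel": [-0.005,0,0],"spin": 0}])

```text
time_s: 9.73
tcp_pos: [0.5588, -0.0406, 0.2044]
eef_rot: [178.6, 0.0, 172.7]
contact_force: [-3.9, 1.2, 2.4]
gripper_width: 0.0003
```

```bash
python3 look.py
```

```text
t 9.73 wxy mm [-13.5  33.5] z 0.2044 rot [178.6   0.  172.7] F [-3.9  1.2  2.4] w 0.0003
lever [(0.62, array([10. , 30.2]), 0.2175)]
stem_at_gate [(0.61, array([ 4.6, 13.3]), 0.1469)]
knob fit [ 9.1 31.8] 79
```

Emit:
send_rows(motion=[{"travel": [-0.006,0,0],"spin": 0},{"travel": [-0.006,0,0],"spin": 0},{"travel": [-0.006,0,0],"spin": 0},{"travel": [-0.005,0,0],"spin": 0},{"travel": [-0.004,0,0],"spin": 0}])

```text
time_s: 10.3
tcp_pos: [0.5849, -0.0449, 0.2028]
eef_rot: [178.6, -0.2, 172.6]
contact_force: [-2.5, 0.8, -2.7]
gripper_width: 0.0005
```

Emit:
send_rows(motion=[{"travel": [-0.002,0,0],"spin": 0},{"travel": [-0.0015,0,0],"spin": 0}])

```text
time_s: 10.47
tcp_pos: [0.5887, -0.0456, 0.202]
eef_rot: [178.6, -0.3, 172.6]
contact_force: [-6.6, 3.2, 1.9]
gripper_width: 0.0008
```

```bash
python3 look.py
```

```text
t 10.47 wxy mm [16.8 32.3] z 0.202 rot [178.6  -0.3 172.6] F [-6.6  3.2  1.9] w 0.0008
lever [(0.64, array([40. , 30.6]), 0.2136)]
stem_at_gate [(0.46, array([20.4, 10.9]), 0.1412)]
knob fit [37.9 29.8] 76
```

Emit:
send_rows(motion=[{"travel": [-0.0015,0,0],"spin": 0}])

```text
time_s: 10.7
tcp_pos: [0.5889, -0.0457, 0.2021]
eef_rot: [178.6, -0.4, 172.6]
contact_force: [-6.5, 1.6, 1.8]
gripper_width: 0.0002
```

Emit:
send_rows(motion=[{"travel": [-0.0015,0,0],"spin": 0}])

```text
time_s: 10.78
tcp_pos: [0.5894, -0.0457, 0.2019]
eef_rot: [178.6, -0.5, 172.6]
contact_force: [-5.7, 2.4, 2.2]
gripper_width: 0.0007
```

```bash
python3 look.py
```

```text
t 10.78 wxy mm [17.5 32.2] z 0.2019 rot [178.6  -0.5 172.6] F [-5.7  2.4  2.2] w 0.0007
lever [(0.69, array([  14. , -309.9]), -0.0007), (0.66, array([36.8, 29.9]), 0.2126)]
stem_at_gate [(0.51, array([20.4, 12.6]), 0.1429), (0.43, array([-0.4,  2.1]), -0.0033)]
knob fit [37.2 30. ] 77
```

Emit:
send_rows(motion=[{"travel": [-0.004,0,0],"spin": 0}])

```text
time_s: 11.02
tcp_pos: [0.5914, -0.0461, 0.2017]
eef_rot: [178.6, -0.7, 172.6]
contact_force: [-11.5, 2.6, 1.4]
gripper_width: 0.0007
```

Emit:
send_rows(motion=[{"travel": [-0.004,0,0],"spin": 0}])

```text
time_s: 11.1
tcp_pos: [0.5931, -0.0465, 0.2013]
eef_rot: [178.7, -1.0, 172.5]
contact_force: [-12.2, 2.6, 5.4]
gripper_width: 0.0004
```

```bash
python3 look.py
```

```text
t 11.1 wxy mm [21.2 31.9] z 0.2013 rot [178.7  -1.  172.5] F [-12.2   2.6   5.4] w 0.0004
lever [(0.53, array([35.9, 27.3]), 0.216)]
stem_at_gate [(0.5, array([18.5, 13.3]), 0.1409)]
knob fit [37.5 30.3] 64
```

Emit:
send_rows(motion=[{"travel": [0.006,0,0],"spin": 0},{"travel": [0.012,0,0],"spin": 0},{"travel": [0.015,0,0],"spin": 0},{"travel": [0.02,0,0],"spin": 0},{"travel": [0.02,0,0],"spin": 0}])

```text
time_s: 11.67
tcp_pos: [0.5235, -0.0376, 0.2037]
eef_rot: [178.7, -0.7, 172.6]
contact_force: [0.4, -0.1, 0.7]
gripper_width: 0.0003
```

```bash
python3 look.py; python3 - <<'E'
from h import *
p,_=r.capture('scene'); a=cv2.resize(p[127:207,213:333],(720,480),interpolation=2)
p2,_=r.capture('top'); M,o,k=T('top')
for n in ['lever','stem_at_gate','stud_green','stud_blue']: print(n,[(a_,tow(b),b[2]) for a_,b in find('top',n)], [(a_,tow(b)) for a_,b in find('scene',n)])
cv2.imwrite('pics/s4.png',a); cv2.imwrite('pics/t4.png',cv2.resize(p2[127:207,297:417],(720,480),interpolation=2))
E
```

```text
t 11.67 wxy mm [-48.9  32. ] z 0.2037 rot [178.7  -0.7 172.6] F [ 0.4 -0.1  0.7] w 0.0003
lever [(0.54, array([39.8, 26.7]), 0.2132)]
stem_at_gate [(0.7, array([20.2, 14.7]), 0.1426)]
knob fit [37.9 29.3] 84
lever [] [(0.57, array([36.6, 28.4]))]
stem_at_gate [] [(0.62, array([41.5, 17.8])), (0.6, array([18.5, 11.2]))]
stud_green [(0.58, array([-34.1, 522. ]), -0.0012)] [(0.64, array([-48.5,  18.5])), (0.54, array([43.4, 16.4]))]
stud_blue [] [(0.65, array([42.1, 14. ])), (0.54, array([ 43.5, -20.9]))]
```

View pics/s4.png

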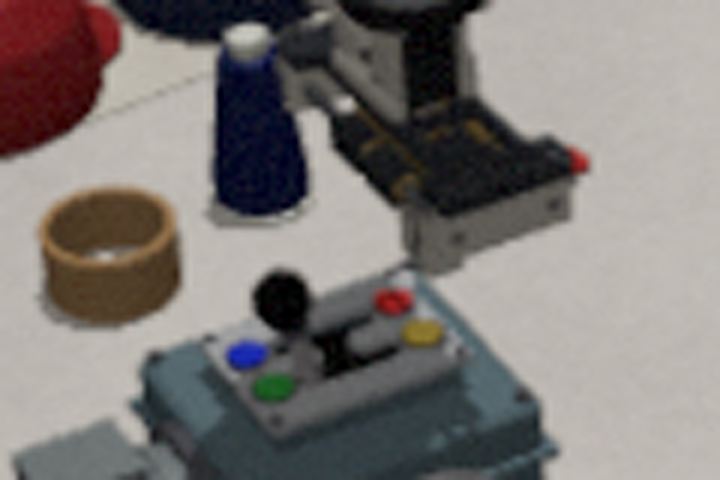

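Emit:
send_rows(motion=[{"travel": [0.01,0,-0.03],"spin": 0},{"travel": [0.01,0,-0.03],"spin": 0},{"travel": [0,-0.02,-0.03],"spin": 0},{"travel": [0,-0.04,0],"spin": 0},{"travel": [0,-0.04,0],"spin": 0}])

```text
time_s: 12.73
tcp_pos: [0.4913, -0.1345, 0.2938]
eef_rot: [178.9, -1.0, 173.0]
contact_force: [0.9, -0.9, -0.4]
gripper_width: 0.0003
```

Emit:
send_rows(motion=[{"travel": [0,-0.04,0],"spin": 0},{"travel": [0,-0.04,0],"spin": 0},{"travel": [0,-0.04,0],"spin": 0},{"travel": [0,-0.04,0],"spin": 0},{"travel": [0,-0.04,0],"spin": 0}])

```text
time_s: 13.15
tcp_pos: [0.4663, -0.3409, 0.293]
eef_rot: [178.9, -0.6, 173.3]
contact_force: [1.4, 0.7, -0.1]
gripper_width: 0.0006
```

```bash
python3 look.py; python3 - <<'E'
from h import *
o,p2=studs(); print({k:[tow(x[1]) for x in v] for k,v in o.items()})
for n in ['lever','stem_at_gate','stud_green','stud_blue','bobbin']: print(n,[(a_,tow(b),b[2]) for a_,b in find('top',n)])
cv2.imwrite('pics/t5.png',cv2.resize(p2[127:207,297:417],(720,480),interpolation=2))
E
```

```text
t 13.15 wxy mm [ -67.7 -276.1] z 0.293 rot [178.9  -0.6 173.3] F [ 1.4  0.7 -0.1] w 0.0006
lever [(0.54, array([41. , 29.2]), 0.21)]
stem_at_gate [(0.54, array([20.1, 17.1]), 0.1434)]
knob fit [38.  29.2] 86
{'red': [array([-45.6, -18.7])], 'yellow': [array([-45.4,  15.5])], 'green': [array([43. ,  8.9])], 'blue': [array([ 46.5, -18.3])]}
lever [(0.52, array([41.7, 27. ]), 0.2201)]
stem_at_gate [(0.56, array([24. , 14.4]), 0.1424)]
stud_green []
stud_blue [(0.47, array([ 43.6, -14.2]), 0.1447)]
bobbin [(0.51, array([-67.1, -52. ]), 0.1266)]
```

View pics/t5.png

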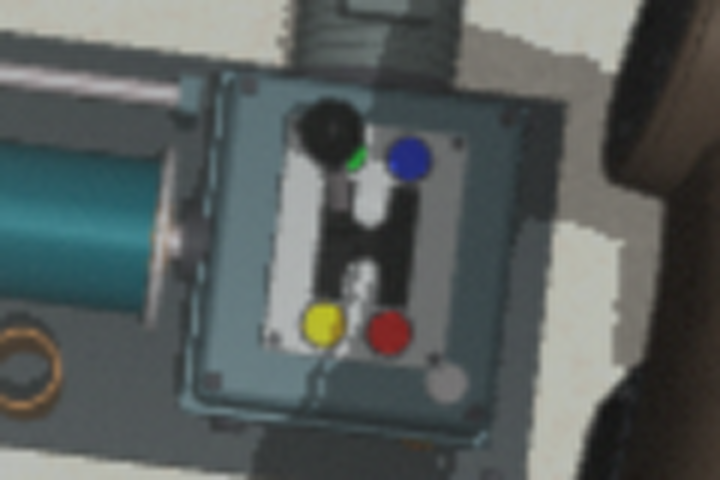

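```bash
python3 - <<'E'
from h import *
p,_=r.capture('top'); M,o,k=T('top'); f=200/np.tan(np.radians(k['fov_y']/2))
for im,s in ((cv2.imread('pics/top0.png'),-1),(p,1)):
    X=np.array([*(G+W@np.array([42*s,30*s])/1000),.214]); q=M.T@(X-o); u0,v0=k['cx']+f*q[0]/q[2],k['cy']+f*q[1]/q[2]
    g=im.max(2); x,y=int(u0)-11,int(v0)-11; c=cv2.resize(g[y:y+23,x:x+23],None,fx=8,fy=8,interpolation=cv2.INTER_CUBIC)
    rad=16.5e-3*f/q[2]; rr=int(rad*8)
    yy,xx=np.mgrid[:184,:184]; best=None
    t=cv2.GaussianBlur(c,(0,0),4).astype(float)
    res=[]
    for cy in range(60,125):
        for cx in range(60,125):
            D=np.hypot(xx-cx,yy-cy); res.append((np.minimum(t[(D>rr+2)&(D<rr+12)],110).mean()-t[D<rr-2].mean(),cx,cy))
    b=max(res); u,v=x+(b[1]+.5)/8-.5,y+(b[2]+.5)/8-.5
    w=M@np.array([(u-k['cx'])/f,(v-k['cy'])/f,1]); w=o+w*(.214-o[2])/w[2]; print(s,b[0].round(1),'pred px',round(u0,1),round(v0,1),'found',round(u,1),round(v,1),'winder mm',tow(w))
E
```

```text
-1 51.9 pred px 368.1 178.6 found 367.9 177.1 winder mm [-37.4 -28.9]
1 51.2 pred px 351.3 148.3 found 351.8 148.4 winder mm [41.7 28.5]
```

```bash
python3 -c "
from plant import r
r.close_job()"
```

```text
the job is handed in; nothing more can be done
```

The lever is in the green slot (slow wind), and the job was handed in at about 13 s of the 54 s allowed. I used only the shut fingertips on the knob: forward out of red to neutral, across to the left stop, then forward into green. The knob was never gripped, and neither the blue nor the yellow slot was entered.

**Lever home:**
- The top camera put the knob at (41.7, 28.5) mm from the gate centre, where home is about (42, 30). It put the stem about 24 mm along the slot, as it should be at home.
- At the end of the push the lever stayed still under about 12 N, against about 3 N of friction, so it was against the stop.

**Checks that disagreed:**
- The scene camera's fit put the knob about 4 mm shorter, at 38 mm. I put that down to that camera's error, because the stop was firm.
- The top camera also read the starting red position about 4 mm short, at -37.4 mm instead of -42.

**Everything else:** the highest contact force I read was about 13 N. The bobbin is where it should be. I did not re-measure the other bystanders, but the tool came near none of them. The arm finished clear of everything.

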